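# Hang an oiled carved pull on the drying rail with tongs

## Task

The carved wooden pull standing on the bench is freshly oiled and must not be touched by the gripper: take the sprung tongs from their slanted rest, pinch the pull by its crosspiece with them, and hang it over the drying rail straight across it between the two pulls already there, legs on either side of the rail, lowered until it rests before you let go. Then lean the tongs back in their rest as they were and let go of them; leave everything else where it is.

Things in the scene. Friction and masses are not known exactly. Their poses are not given: they have to be found in the camera images.
- tongs_grip (a point): Where to hold the steel tongs: midway between the dark wooden grip plates (18 wide, 30 mm long) on the two arms. Bow top is 38 mm behind it, jaw tips 115 mm ahead. They lean in the rest 35 deg from vertical, jaws down and away from the robot. Its axes are then those of rest: bow to jaws runs along (0.574, 0, -0.819), arms close along y. 60 mm over the plates when sprung open.
- tongs_tip (a point): Point midway between the jaw tips, on the tongs' long axis; axes as tongs_grip. Arms 18 mm wide, 7 mm thick, 57 mm free between the open tips. Held at 56 mm over the grip plates, the tongs (0.11 kg) are carried with the jaws still about 45 mm apart; at 50 mm the arms are parallel, 23 mm apart; at about 47 mm fully shut.
- tongs_arm_left (a joint): Closing angle of either arm of the tongs (both move alike), rad: 0 sprung open, 0.115 arms parallel, 0.17 fully shut. Squeezing the grip plates takes about 5 N to begin and about 12 N to make the arms parallel; a jaw presses with about a fifth of any squeeze beyond that, so 40 to 60 N grips the pull well.
- rest: Fixed plywood tongs rest. Origin on the bench below it; z up, x the way the jaws point. Base 220 x 130 mm, x -65 to 155. The tongs lie on a board leaning 35 deg from vertical; behind their upper half is only an 18 mm wide spine, which the fingers straddle. Resting, tongs_grip is at (-16, 0, 129) mm here. Tongs leave and return along their slant, clear of the rest after 80 mm.
- rest_ledge (a point): Where the jaw tips stand, at (50, 0, 35) mm in rest: middle of a foot ledge square to the slanted board. Side cheeks 92 mm apart run from it 55 mm up the slant. Tongs put back have their tips here and the same lean as before.
- lamp_edge (a point): Middle of the lower edge, towards the robot, of the bench lamp's head fixed over the tongs, at (8, 0, 255) mm in rest. The head is 130 mm wide (y), reaches 50 mm on along x and is 25 mm high. A vertical gripper does not fit under it; one leaning like the tongs does.
- pull_center (a point): Centre (half-way up) of the loose carved pull on the bench: an upside-down U of light wood 90 mm wide (its x), 22 mm thick (y), 90 mm high (z up), about 0.09 kg. Crosspiece 24 mm high: top 45 mm, underside 21 mm above this point. Two legs 14 mm thick, 62 mm between them. Hung, this point is 21 mm below the rail's top.
- rail_mid (a point): Middle of the top face of the drying rail, 120 mm above the bench. The pull is to hang within 70 mm of it along the rail. Axes: those of rail.
- rail: Fixed dark wooden drying rail: a bar along its own y, 24 mm wide (x), 20 mm high, 360 mm long, top 120 mm above the bench, on two end posts. Origin on the bench below its middle, z up. The pull hangs across it, its 90 mm width along the rail's x, either way round.
- hung_a: A pull like the one to be hung, already on the rail about 125 mm from its middle towards the rail's +y; origin between its feet; top 144 mm above the bench. Leave it.
- hung_b: The same, about 125 mm towards the rail's -y. Leave it.
- oil_jar: Closed amber glass jar, 64 mm across, 85 mm high, loose; origin under it. Leave it.
- fish: Carved wooden fish about 200 mm long and 28 mm high on a sheet of paper; origin under its body. Leave it.
- sanding_block: Cork sanding block 100 x 60 x 35 mm; origin under its centre. Leave it.
There are look-alikes about, which are no part of the job. Leave any yellow look-alike of the part that bears pull_center alone.

How it is judged:
By the outcome, as a careful person would: the job done as asked, in the order asked, and still so for the second after the job is handed in, with the robot touching nothing.
It also fails if it takes over 61 s, if anything falls off the work surface, if the arm or the gripper's body presses on something with over 40 N, if the wrist force passes 120 N, or if a joint passes its speed limit or range.

## Robot

A 7-joint arm with a two-finger parallel gripper is mounted at the origin on the work surface. World frame = base frame: x ahead of the robot, y to its left, z up, the work surface at z = 0. Lengths are in m, angles in rad, forces in N, time in s.
With the tool pointing down it reaches from about 0.425 to 0.825 m from the base axis. Payload 3.6 kg.
Tool frame: the origin (TCP) lies where the fingers leave the gripper's body, on its centre line; the fingertips stand 84 mm ahead of it and the grasp point (between the pads) lies 65 mm ahead of it; z points along the fingers, y is the line along which they close (so a half turn about z gives the same grasp; the last joint's range is limited). The gripper opens to 93 mm and grips with 3 to 60 N. Pads are 15 mm wide; open, the fingers measure 128 mm over their backs; the gripper's body (75 mm by 188 mm) begins 65 mm behind the grasp point.
Start: joints at [-1.206, 0.615, -0.013, 1.423, 0.008, 1.103, -0.04], TCP at [0.248, 0.601, 0.303] pointing down, gripper open.
Joint ranges: [-3.12, 3.12], [-0.3, 2.06], [-1.34, 1.32], [0.26, 2.42], [-1.36, 4.5], [0.01, 1.98], [-2.84, 2.84]. Speed limits (rad/s): [2.79, 2.79, 3.14, 3.14, 3.14, 3.14, 3.14].

## Interface

Orientations are given as a rotation vector (axis times angle).
In Python, from plant import manip gives the robot as it stands.
- The arm moves only by the tool jog_arm, never from a script. Its argument "steps" is a list that holds one entry, the list of rows, each a list of 6 numbers: the shift along the world's x, y, z in m, then the turn, a rotation vector about the world's x, y, z in degrees. A call has 1 to 12 rows; each row is the pose to reach, as a shift and turn from the pose commanded when the call began; what a row does not reach only later rows make up. A row lasts 1/10 s, in which the tool goes at most 50 mm and 8.59 degrees, less where a joint would pass 70% of its speed; a pose out of reach is approached as far as the arm can. A call with a gripper value outside its range is refused whole. "fingers" is the closure in counts, from 0 (fully open) to 255 (shut), set as the call begins (left out, the last holds). The fingers move at their own pace and stop on an object; "force" is the grip in N (left out, the last holds). Time passes only in rows, so rows that repeat a pose let the fingers close. It gives the time, the measured TCP pose, the force, the opening and the grip force at its end, in the units of the state.
- manip.get_state(): the state, without advancing time (a new reading comes with each control period).
- manip.snapshot(name): name is "scene" or "top"; returns a dict with "frame" (480x640x3 uint8, red, green, blue), "range_z" (480x640 float32, m along the optical axis (not along the pixel's ray), 0 where there is no reading), "intrinsics" (3x3 intrinsics, pixels), "rvec" (rotation vector, rad) and "tvec" (3), from world to camera coordinates, as OpenCV has them. Camera axes: x right, y down, z forward; pixel columns grow to the right and rows downward; lengths in m; the calibration is good to about 2 mm. A picture is of the moment at which its call begins.
- manip.sign_off(): hands the job in; it is judged then, once.
The state is a dict: "time": time; "q": joint angles; "joint_velocities": joint speeds; "effort": joint torques, N m; "position": TCP position; "tcp_rot": TCP orientation; "ft_force": force on the tool from outside, world axes, zero at the start; "torque": the same for the moment, N m; "width": opening from 0.0 (shut) to 1.0 (fully open); "gripper_force": force on a finger pad.
Only numpy, scipy, OpenCV 4.12 (cv2) and the standard library are available. Lean on these libraries where they do the work, as an engineer would, in place of code of your own. Each camera call takes 0.05 s, during which the arm holds its last target. There are 200 camera calls.

## Working session

There is one attempt and no reset: what is moved stays moved. The work goes in short steps, Python scripts to look and compute and a tool call to move; the robot and the scene stay as the last step left them, time stands still between calls to the robot, and variables do not carry over. Pictures are saved under pics/ and viewed, at most 12 in all, crops included, and the job is handed in when it is done.

Besides the shell and the picture viewer there is one more tool, called as name(argument=value, ...) on one line, values as JSON. jog_arm: Moves the arm, as the interface text tells. Its arguments: {"type":"object","properties":{"steps":{"type":"array"},"fingers":{"type":"number"},"force":{"type":"number"}},"required":["steps"]}

```bash
mkdir -p pics; ls; cat > h.py <<'E'
import numpy as np, cv2
from scipy.spatial.transform import Rotation as R
from plant import manip
def snap(n):
    s=manip.snapshot(n); np.savez(f'/tmp/{n}.npz',**{k:np.array(v) for k,v in s.items()}); return s
def load(n): return dict(np.load(f'/tmp/{n}.npz'))
def cloud(s):
    K=s['intrinsics'];z=s['range_z'];v,u=np.mgrid[:480,:640]
    p=np.stack([(u-K[0,2])/K[0,0]*z,(v-K[1,2])/K[1,1]*z,z],-1)
    return (p-np.ravel(s['tvec']))@cv2.Rodrigues(np.array(s['rvec'],float).ravel())[0]
def proj(s,P):
    return cv2.projectPoints(np.array(P,float).reshape(-1,1,3),np.array(s['rvec'],float).ravel(),np.array(s['tvec'],float).ravel(),s['intrinsics'],None)[0][:,0]
E
python3 - <<'E'
from h import *
for n in('scene','top'):
    s=snap(n); cv2.imwrite(f'pics/{n}0.png',np.ascontiguousarray(s['frame'][:,:,::-1]))
    Rm=cv2.Rodrigues(s['rvec'])[0]; print(n,-Rm.T@s['tvec'],Rm.round(2).tolist())
print(manip.get_state())
E
```

```text
pics
scene [ 0.97112344 -0.68526521  0.93928782] [[0.81, 0.59, 0.0], [0.4, -0.55, -0.74], [-0.43, 0.59, -0.68]]
top [ 0.22481305 -0.02067041  1.60450479] [[-0.01, -1.0, -0.0], [-0.99, 0.01, -0.16], [0.16, -0.0, -0.99]]
{'time': 0.1, 'q': array([-1.20650458,  0.61581006, -0.01261389,  1.42469272,  0.00811793,
        1.10342259, -0.04037521]), 'joint_velocities': array([-0.00025553, -0.00158951, -0.00234138, -0.00533787, -0.00018414,
       -0.00083175,  0.00020174]), 'effort': array([ 1.74973517e-03, -4.60043013e+01,  2.10364703e-01, -1.66243583e+01,
       -6.11896114e-02,  1.69079436e-02,  8.78696437e-05]), 'position': array([0.24739665, 0.60052926, 0.30172012]), 'tcp_rot': array([-0.60973007, -3.08144721,  0.00352934]), 'ft_force': array([ 0.37785508, -0.89807777,  0.64801425]), 'torque': array([-0.00936551, -0.02539528, -0.02872593]), 'gripper_force': 0.0, 'width': 1.0023065445844166}
```

View pics/scene0.png

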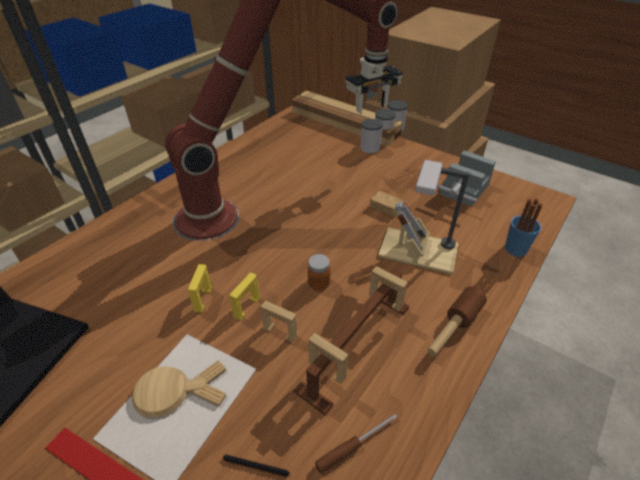

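View pics/top0.png

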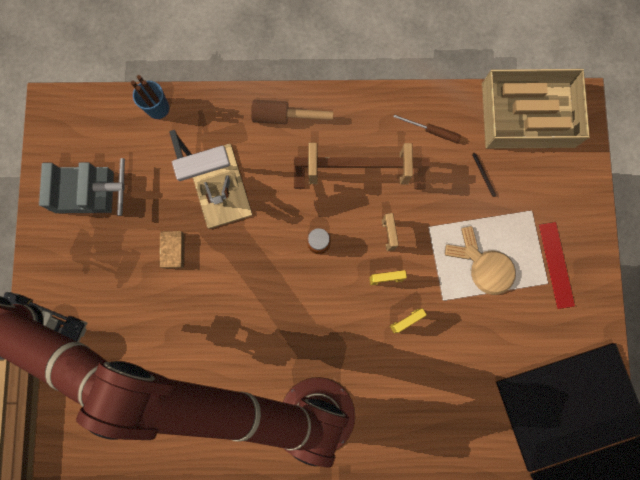

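```bash
python3 - <<'E'
from h import *
t=load('top');s=load('scene');C=cloud(t);D=cloud(s)
def rep(name,C,box,lo,hi):
    u0,v0,u1,v1=box; P=C[v0:v1,u0:u1].reshape(-1,3); P=P[(P[:,2]>lo)&(P[:,2]<hi)]
    if len(P)<8: print(name,len(P));return P
    r=cv2.minAreaRect((P[:,:2]*1000).astype(np.float32)); print(name,len(P),'med',np.median(P,0).round(4),'rect',np.round(r[0],1),np.round(r[1],1),round(r[2],1)); return P
rep('pull top',C,(375,205,405,260),.075,.12)
rep('pull scene',D,(255,295,305,345),.075,.12)
rep('hungb',C,(395,135,420,190),.13,.18); rep('hunga',C,(300,135,322,190),.13,.18)
rep('rail top',C,(320,150,398,180),.10,.14)
rep('rail scene',D,(315,270,400,370),.112,.128)
rep('lamp',C,(165,140,235,185),.23,.32)
rep('base',C,(190,140,260,230),.005,.03)
# base plane height
print(np.median(C[215:222,215:240].reshape(-1,3),0), C[270,300])
a=np.hstack([cv2.resize(t['frame'][125:240,160:265],None,fx=4,fy=4,interpolation=2)[:460],])
b=cv2.resize(s['frame'][190:280,365:470],None,fx=4,fy=4,interpolation=2)
b=cv2.copyMakeBorder(b,0,a.shape[0]-b.shape[0],0,0,0)
cv2.imwrite('pics/crop1.png',np.hstack([a[:,:400],b[:,:400]])[:,:,::-1])
E
```

```text
pull top 296 med [ 0.4888 -0.2037  0.0902] rect [ 488.9 -204.6] [90.  23.1] 7.9
pull scene 376 med [ 0.4947 -0.2088  0.0883] rect [ 490.5 -205.6] [90.8 24.2] 8.5
hungb 306 med [ 0.6649 -0.2456  0.144 ] rect [ 665.6 -245.8] [23.8 91.8] 87.7
hunga 277 med [0.6677 0.0052 0.1448] rect [669.7   4.2] [18.6 94. ] 89.6
rail top 853 med [ 0.6658 -0.1174  0.1201] rect [ 668.1 -118.5] [206.5  27.8] 89.4
rail scene 1229 med [ 0.6713 -0.1384  0.1195] rect [ 675.3 -118.2] [ 82.6 346.1] 3.3
lamp 1332 med [0.6229 0.274  0.2787] rect [651.3 277.6] [112.5 130.9] 16.8
base 2035 med [0.585  0.244  0.0119] rect [638.  258.5] [264.  198.9] 0.6
[0.53857583 0.24753261 0.01224659] [0.3912497  0.04338241 0.00113352]
```

View pics/crop1.png

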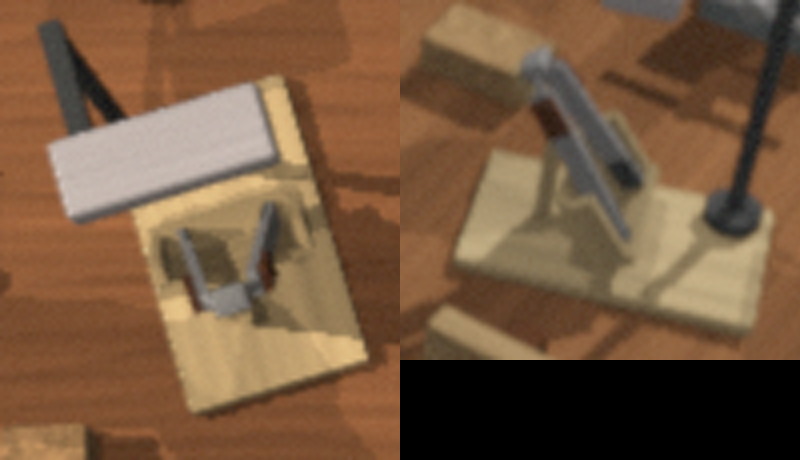

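The crops show the rest's base with near corners at crop px (195,412) and (367,357), far right corner (280,78); the bow top is near (225,300), lamp head front edge from (75,220) to (277,160).

```bash
python3 - <<'E'
from h import *
t=load('top');s=load('scene');C=cloud(t);D=cloud(s)
def px(s,u,v,z):
    Rm=cv2.Rodrigues(s['rvec'])[0];c=-Rm.T@s['tvec'].ravel();d=Rm.T@np.linalg.solve(s['intrinsics'],[u,v,1]);return c+d*(z-c[2])/d[2]
A=[px(t,160+(u+.5)/4-.5,125+(v+.5)/4-.5,.012) for u,v in((195,412),(367,357),(280,78))]
B=[px(s,365+(u)/4,190+v/4,.012) for u,v in((455-400,268),(750-400,330),(770-400,215),(490-400,152))]
for n,p in zip(('nl','nr','fr'),A):print('top',n,p.round(4))
for p in B:print('scene',p.round(4))
ex=A[2]-A[1];print('len',np.linalg.norm(ex),np.linalg.norm(A[0]-A[1]),'yaw',np.degrees(np.arctan2(ex[1],ex[0])), 'yaw near', np.degrees(np.arctan2(-(A[0]-A[1])[0],(A[0]-A[1])[1])))
# lamp yaw and position
P=C[140:185,165:235].reshape(-1,3);P=P[(P[:,2]>.27)&(P[:,2]<.29)];r=cv2.minAreaRect((P[:,:2]*1000).astype(np.float32));print('lamp',r)
# bow/tongs points above base
P=C[175:205,195:235].reshape(-1,3);print(P[P[:,2]>.13][:, :].mean(0),(P[:,2]>.13).sum(),P[:,2].max())
Q=D[195:255,390:430].reshape(-1,3);q=Q[(Q[:,2]>.13)&(Q[:,2]<.2)];print(q.mean(0),q.min(0),q.max(0))
yaw=np.radians(16.8);Rz=R.from_euler('z',yaw)
# refine: rest origin+yaw from base pts (top cloud fit)
m=(A[0]+A[1])/2
for yd in(15.5,16.5,17.5):
    Rz=R.from_euler('z',yd,degrees=True);o=m-Rz.apply([-.065,0,0]);o[2]=0;print(yd,'origin',o, 'lamp front mid',o+Rz.apply([.033,0,.28]))
    print(' scene corners->rest',[Rz.inv().apply(b-o).round(4).tolist() for b in B])
E
```

```text
top nl [0.5117 0.2996 0.012 ]
top nr [0.5499 0.1794 0.012 ]
top fr [0.7547 0.2441 0.012 ]
scene [0.5586 0.1683 0.012 ]
scene [0.7604 0.2395 0.012 ]
scene [0.7226 0.3608 0.012 ]
scene [0.5137 0.2973 0.012 ]
len 0.21472151820546145 0.12609151237584582 yaw 17.523728748502325 yaw near 17.649304738607984
lamp ((645.4603881835938, 275.7417297363281), (100.2332534790039, 130.68829345703125), 16.80733871459961)
[0.55745827 0.24302677 0.19069391] 192 1.604504790044938
[0.5698812  0.24530053 0.14424727] [0.54646811 0.22389867 0.13000904] [0.59448638 0.28265302 0.16574885]
15.5 origin [0.59345453 0.25686542 0.        ] lamp front mid [0.62525434 0.26568429 0.28      ]
 scene corners->rest [[-0.0572, -0.0761, 0.012], [0.1562, -0.0614, 0.012], [0.1522, 0.0657, 0.012], [-0.066, 0.0602, 0.012]]
16.5 origin [0.59314183 0.25795592 0.        ] lamp front mid [0.62478289 0.26732843 0.28      ]
 scene corners->rest [[-0.0586, -0.0762, 0.012], [0.1551, -0.0652, 0.012], [0.1533, 0.0619, 0.012], [-0.065, 0.0603, 0.012]]
17.5 origin [0.59281015 0.2590408  0.        ] lamp front mid [0.62428281 0.26896409 0.28      ]
 scene corners->rest [[-0.0599, -0.0763, 0.012], [0.1539, -0.0691, 0.012], [0.1544, 0.058, 0.012], [-0.0639, 0.0602, 0.012]]
```

```bash
python3 - <<'E'
from h import *
t=load('top');s=load('scene')
for n,S,box in(('top',t,(180,130,265,235)),('scene',s,(370,215,465,280))):
    C=cloud(S);u0,v0,u1,v1=box
    m=np.zeros((480,640),np.uint8);hsv=cv2.cvtColor(S['frame'],cv2.COLOR_RGB2HSV)
    z=C[...,2];m[v0:v1,u0:u1]=((z>.006)&(z<.018))[v0:v1,u0:u1]
    m=cv2.morphologyEx(m,cv2.MORPH_OPEN,np.ones((3,3)));k,l,st,_=cv2.connectedComponentsWithStats(m)
    i=1+st[1:,4].argmax();P=C[l==i];r=cv2.minAreaRect((P[:,:2]*1000).astype(np.float32));print(n,st[i],r,np.median(P[:,2]))
    # tongs points: in rest frame guess
    for yd in(17,):
        Rz=R.from_euler('z',yd,degrees=True);o=np.array([.5930,.2575,0]);Q=Rz.inv().apply(C[v0-40:v1,u0:u1].reshape(-1,3)-o)
        g=np.array([-.016,0,.129]);a=np.array([.574,0,-.819]);nn=np.array([-.819,0,-.574])
        d=Q-g;al=d@a;no=d@nn;k=(abs(d[:,1])<.05)&(al>-.05)&(al<.06)
        for lo in np.arange(-.05,.06,.015):
            kk=k&(al>=lo)&(al<lo+.015)&(abs(no)<.015)
            if kk.sum()>3:print(' al %.3f'%lo,kk.sum(),'y',np.percentile(d[kk,1],[2,25,50,75,98]).round(4),'n',np.percentile(no[kk],[5,50,95]).round(4))
E
```

```text
top [226 186  24  34 433] ((580.7626953125, 222.1094207763672), (91.19967651367188, 64.19680786132812), 18.268962860107422) 0.01226326755639335
 al -0.050 58 y [-0.0092 -0.0044  0.0006  0.0063  0.0122] n [-0.0096 -0.0004  0.0118]
 al -0.035 42 y [-0.0219 -0.0103 -0.0021  0.0088  0.0208] n [-0.009  -0.0011  0.0123]
 al -0.020 74 y [-0.0261 -0.0197 -0.0138  0.0223  0.029 ] n [-0.0107 -0.0031  0.0081]
 al -0.005 21 y [-0.0279 -0.0266 -0.0199  0.0219  0.0289] n [-0.0103 -0.0079  0.0033]
 al 0.010 19 y [-0.0279 -0.021  -0.005   0.0213  0.0289] n [-0.0102 -0.0085  0.009 ]
 al 0.025 21 y [-0.0241 -0.0207 -0.0033  0.0055  0.0269] n [-0.0103 -0.0067  0.0093]
 al 0.040 73 y [-0.0487 -0.0301 -0.0058  0.0164  0.047 ] n [-0.0097  0.0089  0.0137]
 al 0.055 37 y [-0.0495 -0.0418 -0.0035  0.0387  0.0497] n [-0.0106  0.0076  0.0124]
scene [ 379  228   79   45 1583] ((636.390869140625, 270.4091796875), (219.7036590576172, 138.41177368164062), 17.044445037841797) 0.010873990089383464
 al -0.050 14 y [-0.0104 -0.0069  0.0009  0.0055  0.0094] n [-0.0094 -0.0002  0.0057]
 al -0.035 52 y [-0.015  -0.011  -0.0081  0.0001  0.012 ] n [-0.0088 -0.0013  0.0135]
 al -0.020 72 y [-0.0268 -0.0205 -0.0133  0.0144  0.022 ] n [-0.0101 -0.0022  0.0129]
 al -0.005 73 y [-0.0317 -0.0265 -0.0173  0.0193  0.0284] n [-0.0095 -0.0032  0.0074]
 al 0.010 57 y [-0.0308 -0.0233  0.0173  0.0191  0.0265] n [-0.009  -0.0035  0.0066]
 al 0.025 59 y [-0.0277 -0.0239 -0.0197  0.0208  0.0275] n [-0.009  -0.0006  0.0082]
 al 0.040 74 y [-0.0471 -0.0268 -0.0243  0.0223  0.0294] n [-0.0092  0.0005  0.0136]
 al 0.055 30 y [-0.0491 -0.0291 -0.0252  0.0225  0.029 ] n [-0.0085  0.0014  0.0098]
```

```bash
cat >> h.py <<'E'
O=np.array([.593,.257,0]);RZ=R.from_euler('z',17,degrees=True)
A=np.array([.5736,0,-.8192])
def Rt(z,y):
    z=np.array(z,float);y=np.array(y,float);return R.from_matrix(np.stack([np.cross(y,z),y,z],1))
def yawed(deg): # vertical tool, closing axis = y turned by deg
    return Rt([0,0,-1],R.from_euler('z',deg,degrees=True).apply([0,1,0]))
RG=Rt(RZ.apply(A),RZ.apply([0,1,0]))
GRIP=O+RZ.apply([-.016,0,.129])
def go(p,Rg):
    s=manip.get_state();cur=R.from_rotvec(s['tcp_rot'])
    print('shift mm',((np.array(p)-s['position'])*1000).round(1),'turn',np.degrees((Rg*cur.inv()).as_rotvec()).round(2))
def st():
    s=manip.get_state();print(s['time'],s['position'].round(4),'q',s['q'].round(2),'F',s['ft_force'].round(1),'w',round(s['width']*93,1),'gf',round(s['gripper_force'],1))
E
python3 - <<'E'
from h import *
a=RZ.apply(A);print(a,GRIP)
go(GRIP-a*.185,RG);go(GRIP-a*.065,RG)
E
```

```text
[ 0.54853641  0.16770441 -0.8192    ] [0.57769912 0.25232205 0.129     ]
shift mm [ 228.8 -379.2  -21.2] turn [ -1.55 -35.65  38.17]
shift mm [ 294.6 -359.1 -119.5] turn [ -1.55 -35.65  38.17]
```

jog_arm(steps=[[[0.1145,-0.19,0.03,-0.8,-17.8,19.1],[0.1145,-0.19,0.03,-0.8,-17.8,19.1],[0.1145,-0.19,0.03,-0.8,-17.8,19.1],[0.1145,-0.19,0.03,-0.8,-17.8,19.1],[0.2288,-0.3792,-0.0212,-1.55,-35.65,38.17],[0.2288,-0.3792,-0.0212,-1.55,-35.65,38.17],[0.2288,-0.3792,-0.0212,-1.55,-35.65,38.17],[0.2288,-0.3792,-0.0212,-1.55,-35.65,38.17],[0.2288,-0.3792,-0.0212,-1.55,-35.65,38.17],[0.2288,-0.3792,-0.0212,-1.55,-35.65,38.17],[0.2288,-0.3792,-0.0212,-1.55,-35.65,38.17],[0.2288,-0.3792,-0.0212,-1.55,-35.65,38.17]]], fingers=0)

```text
time: 1.3
position: [0.4759, 0.2233, 0.2816]
tcp_rot: [-0.378, 2.507, 0.123]
ft_force: [-1.0, 1.3, 0.2]
width: 1.001
gripper_force: 0.0
```

```bash
python3 - <<'E'
from h import *
a=RZ.apply(A);st()
go(GRIP-a*.185,RG);go(GRIP-a*.065,RG)
s=snap('scene');cv2.imwrite('pics/s1.png',cv2.resize(s['frame'][110:290,320:520],None,fx=3,fy=3)[:,:,::-1])
E
```

```text
1.3 [0.4759 0.2233 0.2816] q [-0.77  0.34  0.3   2.2   0.92  0.03  0.44] F [-1.   1.3  0.2] w 93.1 gf 0.0
shift mm [ 0.3 -2.  -1. ] turn [-0.16 -0.04 -0.21]
shift mm [ 66.1  18.1 -99.3] turn [-0.16 -0.04 -0.21]
```

View pics/s1.png

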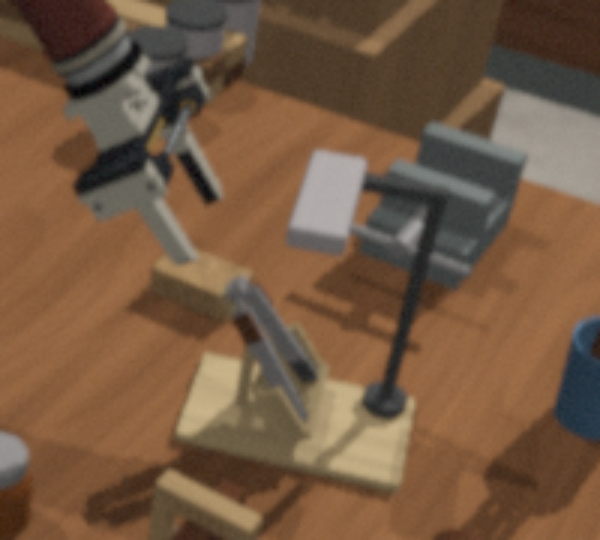

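The gripper stands leaned behind the tongs, in line with them, clear of the lamp. Advancing along the slant.

jog_arm(steps=[[[0.0165,0.003,-0.0255,-0.16,-0.04,-0.21],[0.033,0.008,-0.05,-0.16,-0.04,-0.21],[0.0495,0.013,-0.0745,-0.16,-0.04,-0.21],[0.058,0.0155,-0.087,-0.16,-0.04,-0.21],[0.0661,0.0181,-0.0993,-0.16,-0.04,-0.21],[0.0661,0.0181,-0.0993,-0.16,-0.04,-0.21],[0.0661,0.0181,-0.0993,-0.16,-0.04,-0.21]]])

```text
time: 2.05
position: [0.5427, 0.2416, 0.1797]
tcp_rot: [-0.374, 2.51, 0.119]
ft_force: [0.1, -0.2, 0.3]
width: 0.995
gripper_force: 0.0
```

```bash
python3 - <<'E'
from h import *
a=RZ.apply(A);st()
go(GRIP-a*.065,RG)
s=snap('scene');t=snap('top');cv2.imwrite('pics/s2.png',np.hstack([cv2.resize(s['frame'][150:290,360:460],None,fx=4,fy=4),cv2.resize(t['frame'][120:260,160:260],None,fx=4,fy=4)])[:,:,::-1])
E
```

```text
2.05 [0.5427 0.2416 0.1797] q [-0.31  0.61 -0.28  2.12  2.15  0.32 -0.72] F [ 0.1 -0.2  0.3] w 92.6 gf 0.0
shift mm [-0.7 -0.2  2.5] turn [-0.02 -0.19  0.04]
```

View pics/s2.png

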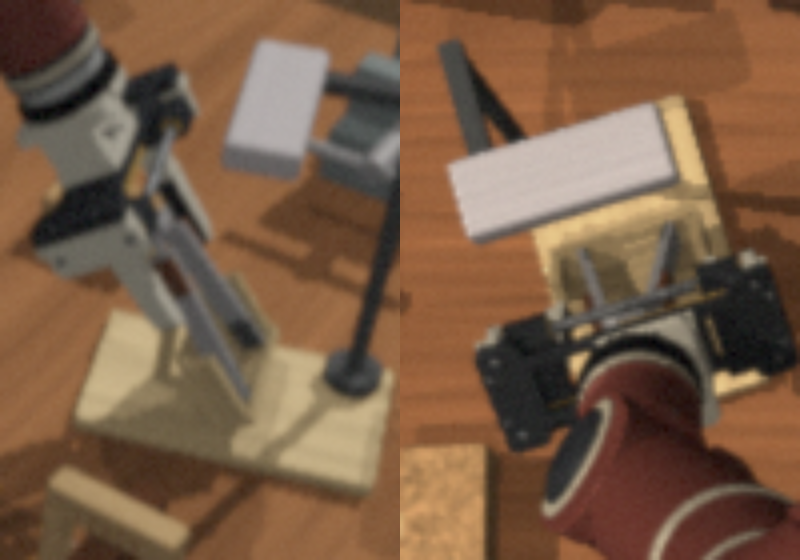

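jog_arm(steps=[[[-0.0007,0,0.002,0,0,0],[-0.0007,0,0.002,0,0,0],[-0.0007,0,0.002,0,0,0],[-0.0007,0,0.002,0,0,0],[-0.0007,0,0.002,0,0,0],[-0.0007,0,0.002,0,0,0],[-0.0007,0,0.002,0,0,0],[-0.0007,0,0.002,0,0,0]]], fingers=101, force=30)

```text
time: 2.95
position: [0.5423, 0.2383, 0.1845]
tcp_rot: [-0.369, 2.507, 0.112]
ft_force: [-3.1, -3.2, 4.3]
width: 0.609
gripper_force: 9.5
```

```bash
python3 - <<'E'
from h import *
a=RZ.apply(A);st()
go(GRIP-a*.065,RG);go(GRIP-a*.165,RG)
E
```

```text
2.95 [0.5423 0.2383 0.1845] q [-0.32  0.6  -0.26  2.12  2.14  0.32 -0.71] F [-3.1 -3.2  4.3] w 56.6 gf 9.5
shift mm [-0.3  3.1 -2.2] turn [0.15 0.1  0.32]
shift mm [-55.1 -13.7  79.7] turn [0.15 0.1  0.32]
```

jog_arm(steps=[[[-0.0165,-0.005,0.0246,0,0,0],[-0.033,-0.01,0.049,0,0,0],[-0.0494,-0.0151,0.0737,0,0,0],[-0.0603,-0.0184,0.09,0,0,0],[-0.0603,-0.0184,0.09,0,0,0],[-0.0603,-0.0184,0.09,0,0,0]]])

```text
time: 3.55
position: [0.4806, 0.2229, 0.2746]
tcp_rot: [-0.376, 2.507, 0.118]
ft_force: [-0.5, -0.1, -1.2]
width: 0.604
gripper_force: 6.0
```

```bash
python3 - <<'E'
from h import *
st()
P=[.4897,-.205,.045]
go([P[0],P[1],.40],yawed(8.2))
s=snap('scene');cv2.imwrite('pics/s3.png',cv2.resize(s['frame'][110:290,320:520],None,fx=3,fy=3)[:,:,::-1])
E
```

```text
3.55 [0.4806 0.2229 0.2746] q [-0.7   0.35  0.22  2.2   1.58  0.05 -0.21] F [-0.5 -0.1 -1.2] w 56.2 gf 6.0
shift mm [   9.1 -427.9  125.4] turn [-7.65 34.2  -8.56]
```

View pics/s3.png

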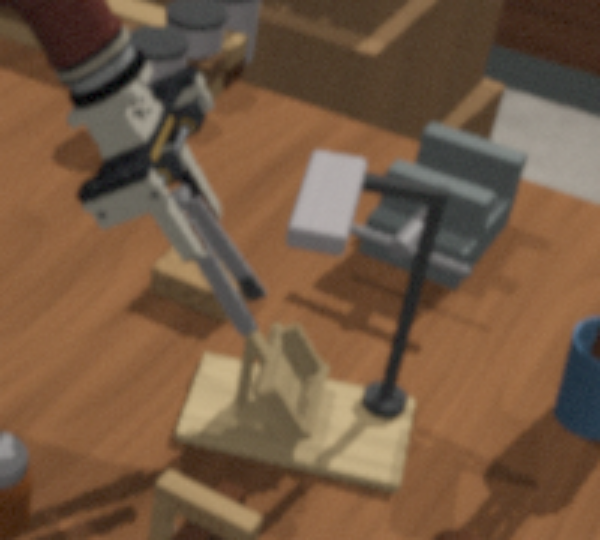

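jog_arm(steps=[[[-0.015,-0.03,0.04,0,6,0],[-0.01,-0.07,0.065,-2,12,-2],[-0.005,-0.115,0.08,-3,19,-4],[0,-0.16,0.09,-5,26,-6],[0.003,-0.205,0.09,-7.65,34.2,-8.56],[0.005,-0.25,0.09,-7.65,34.2,-8.56],[0.009,-0.295,0.09,-7.65,34.2,-8.56],[0.009,-0.34,0.09,-7.65,34.2,-8.56],[0.009,-0.385,0.09,-7.65,34.2,-8.56],[0.009,-0.428,0.09,-7.65,34.2,-8.56],[0.009,-0.428,0.09,-7.65,34.2,-8.56],[0.009,-0.428,0.09,-7.65,34.2,-8.56]]])

```text
time: 4.8
position: [0.4898, -0.2101, 0.3636]
tcp_rot: [0.218, -3.133, 0.004]
ft_force: [0.8, 1.1, -0.9]
width: 0.604
gripper_force: 6.0
```

```bash
python3 - <<'E'
from h import *
st();go([.4897,-.205,.36],yawed(8.2))
E
```

```text
4.8 [ 0.4898 -0.2101  0.3636] q [ 0.75  0.42 -0.57  1.66  0.25  1.13  1.82] F [ 0.8  1.1 -0.9] w 56.2 gf 6.0
shift mm [-0.1  5.1 -3.6] turn [ 0.14 -0.05  0.26]
```

jog_arm(steps=[[[0,0.003,-0.025,0,0,0],[0,0.003,-0.043,0,0,0],[0,0.003,-0.043,0,0,0],[0,0.003,-0.043,0,0,0]]])

```text
time: 5.2
position: [0.4905, -0.204, 0.3209]
tcp_rot: [0.221, -3.133, 0.003]
ft_force: [0.2, -0.4, -1.6]
width: 0.605
gripper_force: 6.0
```

```bash
python3 - <<'E'
from h import *
st();go([.4897,-.205,.32],yawed(8.2))
s=snap('scene');t=snap('top')
D=cloud(s);C=cloud(t)
st0=manip.get_state();Rc=R.from_rotvec(st0['tcp_rot'])
for n,X in(('scene',D),('top',C)):
    P=X.reshape(-1,3);P=P[np.linalg.norm(P-st0['position'],axis=1)<.22]
    Q=Rc.inv().apply(P-st0['position']);k=(Q[:,2]>.10)&(np.abs(Q[:,:2]).max(1)<.045);Q=Q[k&(Q[:,2]<.21)]
    print(n,len(Q))
    for lo in np.arange(.10,.20,.01):
        q=Q[(Q[:,2]>=lo)&(Q[:,2]<lo+.01)]
        if len(q)>3:print(' %.2f'%lo,len(q),'x',np.percentile(q[:,0],[3,50,97]).round(4),'y',np.percentile(q[:,1],[3,25,50,75,97]).round(4))
    print(' maxz',np.sort(Q[:,2])[-8:].round(4))
P=D[295:345,255:305].reshape(-1,3);P=P[(P[:,2]>.075)&(P[:,2]<.1)];print(cv2.minAreaRect((P[:,:2]*1000).astype(np.float32)))
cv2.imwrite('pics/s4.png',cv2.resize(s['frame'][200:360,210:370],None,fx=3.7,fy=3.7)[:,:,::-1])
E
```

```text
5.2 [ 0.4905 -0.204   0.3209] q [ 0.72  0.46 -0.55  1.73  0.28  1.03  1.79] F [ 0.2 -0.4 -1.6] w 56.3 gf 6.0
shift mm [-0.8 -1.  -0.9] turn [ 0.1  -0.04  0.14]
scene 383
 0.10 43 x [-0.0095 -0.0038  0.0077] y [-0.0257 -0.0244 -0.0202  0.0159  0.0209]
 0.11 53 x [-0.0088 -0.0009  0.0092] y [-0.0263 -0.0244 -0.0196  0.0173  0.0223]
 0.12 45 x [-0.009  -0.0034  0.0086] y [-0.0261 -0.0247 -0.0212  0.0189  0.0238]
 0.13 51 x [-0.0094 -0.0011  0.0084] y [-0.0264 -0.0254 -0.0207  0.0193  0.023 ]
 0.14 44 x [-0.009  -0.003   0.0081] y [-0.0263 -0.0251 -0.0201  0.0208  0.0263]
 0.15 45 x [-0.0094 -0.0022  0.0077] y [-0.027  -0.026  -0.0236  0.0217  0.0258]
 0.16 48 x [-0.0097 -0.0029  0.0087] y [-0.0279 -0.0262 -0.0208  0.0233  0.0297]
 0.17 40 x [-0.0095 -0.0022  0.009 ] y [-0.0278 -0.0264 -0.0218  0.0248  0.0279]
 0.18 14 x [-0.0091 -0.0014  0.0078] y [-0.0275 -0.0265 -0.0249 -0.0198  0.0265]
 maxz [0.181  0.1814 0.1815 0.1815 0.1816 0.1823 0.1837 0.1847]
top 6
 maxz [0.1625 0.1637 0.1728 0.1785 0.179  0.1805]
((491.04315185546875, -205.2963409423828), (90.09674072265625, 24.312559127807617), 8.001651763916016)
```

View pics/s4.png

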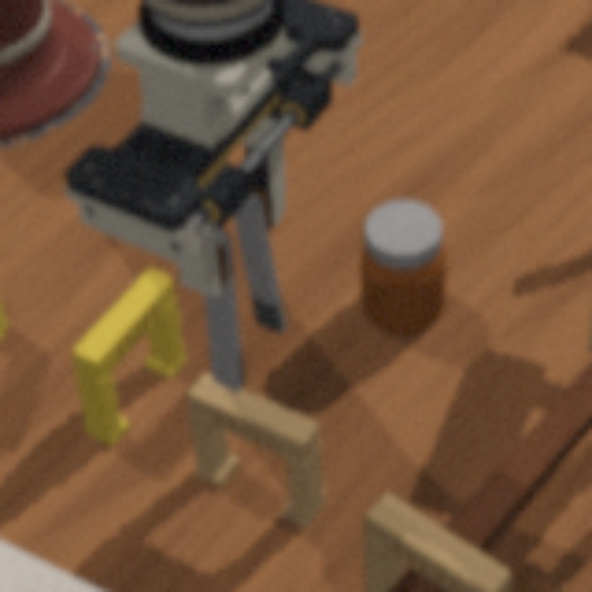

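The open jaws (about px (228,385) and (270,325)) straddle the loose pull's crosspiece direction; the tongs are coaxial with the tool, tips 180 mm ahead of TCP. Descend.

jog_arm(steps=[[[0,-0.001,-0.02,0,0,0.1],[0,-0.001,-0.04,0,0,0.1],[0,-0.001,-0.055,0,0,0.1],[0,-0.001,-0.065,0,0,0.1],[0,-0.001,-0.069,0,0,0.1],[0,-0.001,-0.069,0,0,0.1],[0,-0.001,-0.069,0,0,0.1]]])

```text
time: 6.0
position: [0.4911, -0.2045, 0.2531]
tcp_rot: [-0.224, 3.132, -0.005]
ft_force: [-0.1, -0.1, -0.9]
width: 0.605
gripper_force: 6.0
```

```bash
python3 - <<'E'
from h import *
st();go([.4905,-.2045,.251],yawed(8.1))
E
```

```text
6.0 [ 0.4911 -0.2045  0.2531] q [ 0.69  0.53 -0.52  1.82  0.34  0.87  1.73] F [-0.1 -0.1 -0.9] w 56.2 gf 6.0
shift mm [-0.6  0.  -2.1] turn [ 0.18  0.1  -0.09]
```

jog_arm(steps=[[[0,0,-0.002,0,0,0],[0,0,-0.002,0,0,0],[0,0,-0.002,0,0,0],[0,0,-0.002,0,0,0],[0,0,-0.002,0,0,0],[0,0,-0.002,0,0,0],[0,0,-0.002,0,0,0],[0,0,-0.002,0,0,0]]], fingers=255, force=50)

```text
time: 6.8
position: [0.4909, -0.2049, 0.2508]
tcp_rot: [-0.224, 3.132, -0.006]
ft_force: [1.1, -1.8, 4.3]
width: 0.536
gripper_force: 50.0
```

jog_arm(steps=[[[0,0,0.01,0,0,0],[0,0,0.02,0,0,0],[0,0,0.03,0,0,0],[0,0,0.04,0,0,0],[0,0,0.04,0,0,0],[0,0,0.04,0,0,0]]])

```text
time: 7.4
position: [0.4904, -0.2045, 0.2904]
tcp_rot: [0.224, -3.134, 0.004]
ft_force: [0.3, 0.7, -2.4]
width: 0.533
gripper_force: 50.0
```

```bash
python3 - <<'E'
from h import *
st()
s=snap('scene');D=cloud(s)
cv2.imwrite('pics/s5.png',cv2.resize(s['frame'][200:360,210:370],None,fx=3.7,fy=3.7)[:,:,::-1])
E
```

```text
7.4 [ 0.4904 -0.2045  0.2904] q [ 0.71  0.49 -0.54  1.77  0.3   0.96  1.76] F [ 0.3  0.7 -2.4] w 49.6 gf 50.0
```

View pics/s5.png

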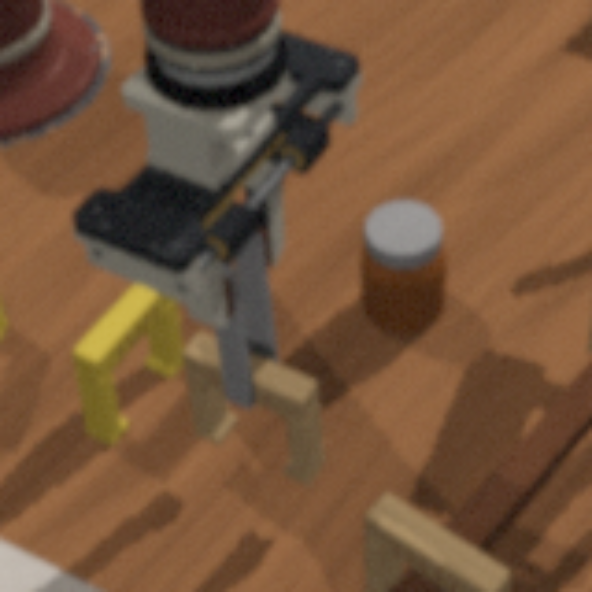

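```bash
python3 - <<'E'
from h import *
t=load('top');s=load('scene')
for S,ur,vr in((t,(322,396),(150,178)),(s,(310,410),(265,375))):
    C=cloud(S)[vr[0]:vr[1],ur[0]:ur[1]].reshape(-1,3)
    P=C[(abs(C[:,2]-.12)<.006)&(C[:,1]<-.02)&(C[:,1]>-.22)&(abs(C[:,0]-.668)<.03)]
    for lo in np.arange(-.22,-.02,.04):
        q=P[(P[:,1]>=lo)&(P[:,1]<lo+.04)];print(round(lo+.02,2),len(q),np.percentile(q[:,0],[3,50,97]).round(4) if len(q)>5 else '')
go([.668,-.121,.42],yawed(-.6))
E
```

```text
-0.2 131 [0.6549 0.6667 0.68  ]
-0.16 136 [0.6552 0.6678 0.6803]
-0.12 135 [0.6558 0.6682 0.6806]
-0.08 127 [0.6567 0.6682 0.6805]
-0.04 136 [0.6572 0.6686 0.6812]
-0.2 174 [0.6574 0.6691 0.6806]
-0.16 171 [0.6579 0.6698 0.681 ]
-0.12 156 [0.6582 0.6707 0.682 ]
-0.08 144 [0.6592 0.6712 0.6823]
-0.04 130 [0.6596 0.6718 0.6829]
shift mm [177.8  83.5 130. ] turn [ 0.14 -0.05 -8.78]
```

jog_arm(steps=[[[0,0,0.035,0,0,0],[0,0,0.07,0,0,0],[0,0,0.105,0,0,0],[0.015,0.007,0.13,0,0,-1],[0.05,0.025,0.13,0,0,-3],[0.085,0.042,0.13,0,0,-5],[0.12,0.058,0.13,0,0,-7],[0.15,0.073,0.13,0.1,0,-9],[0.17,0.08,0.13,0.1,0,-9],[0.1788,0.0835,0.13,0.1,0,-9],[0.1788,0.0835,0.13,0.1,0,-9],[0.1788,0.0835,0.13,0.1,0,-9]]])

```text
time: 8.65
position: [0.6685, -0.1219, 0.4199]
tcp_rot: [-0.024, -3.14, 0.003]
ft_force: [-0.8, -0.5, -2.7]
width: 0.534
gripper_force: 50.0
```

```bash
python3 - <<'E'
from h import *
st();go([.669,-.121,.38],yawed(-.8))
s=snap('scene');D=cloud(s)
st0=manip.get_state();Rc=R.from_rotvec(st0['tcp_rot'])
Q=Rc.inv().apply(D.reshape(-1,3)-st0['position']);
k=(abs(Q[:,0])<.06)&(abs(Q[:,1])<.03)&(Q[:,2]>.16)&(Q[:,2]<.26);Q=Q[k]
for lo in np.arange(.16,.26,.01):
    q=Q[(Q[:,2]>=lo)&(Q[:,2]<lo+.01)]
    if len(q)>3:print(' %.2f'%lo,len(q),'x',np.percentile(q[:,0],[3,50,97]).round(4),'y',np.percentile(q[:,1],[3,50,97]).round(4))
cv2.imwrite('pics/s6.png',cv2.resize(s['frame'][150:400,240:440],None,fx=2.4,fy=2.4)[:,:,::-1])
E
```

```text
8.65 [ 0.6685 -0.1219  0.4199] q [ 0.39  0.64 -0.51  1.11  0.3   1.47  1.49] F [-0.8 -0.5 -2.7] w 49.6 gf 50.0
shift mm [  0.5   0.9 -39.9] turn [ 0.1  -0.11  0.07]
 0.16 339 x [-0.0443 -0.01    0.0423] y [-0.0149 -0.0011  0.0136]
 0.17 121 x [-0.0444 -0.0092  0.0386] y [-0.0153 -0.0074  0.004 ]
 0.18 73 x [-0.0444 -0.0209  0.0418] y [-0.0132 -0.0063  0.0095]
 0.19 56 x [-0.0448 -0.0361  0.0407] y [-0.0078 -0.0051  0.0125]
 0.20 52 x [-0.0449 -0.0325  0.0434] y [-0.0068 -0.0049  0.0115]
 0.21 61 x [-0.0444  0.0315  0.0444] y [-0.0065 -0.0039  0.0133]
 0.22 54 x [-0.045  -0.0333  0.0443] y [-0.0059 -0.0038  0.0129]
 0.23 57 x [-0.0447  0.0314  0.0428] y [-0.0052 -0.0029  0.0135]
 0.24 92 x [-0.0445  0.0264  0.0417] y [-0.0056 -0.0018  0.0157]
 0.25 17 x [-0.0437  0.0257  0.0442] y [-0.0046 -0.0025  0.0174]
```

View pics/s6.png

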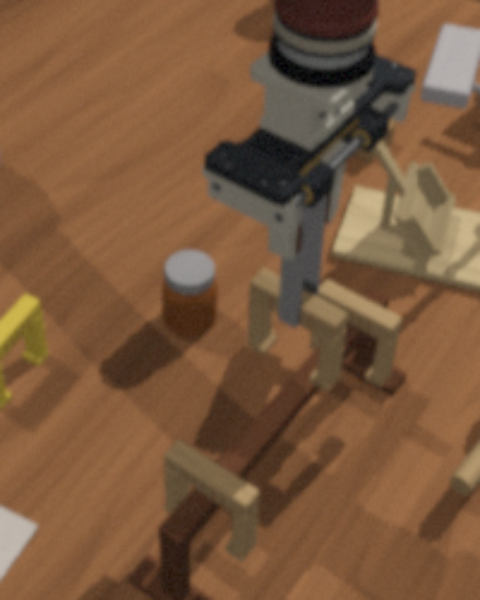

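jog_arm(steps=[[[0.0005,0.001,-0.02,0.1,0,0],[0.0005,0.001,-0.04,0.1,0,0],[0.0005,0.001,-0.06,0.1,0,0],[0.0005,0.001,-0.08,0.1,0,0],[0.0005,0.001,-0.095,0.1,0,0],[0.0005,0.001,-0.105,0.1,0,0],[0.0005,0.001,-0.109,0.1,0,0],[0.0005,0.001,-0.109,0.1,0,0],[0.0005,0.001,-0.109,0.1,0,0]]])

```text
time: 9.6
position: [0.67, -0.1202, 0.3124]
tcp_rot: [0.023, 3.14, 0.001]
ft_force: [0.2, -0.9, -2.2]
width: 0.532
gripper_force: 50.0
```

jog_arm(steps=[[[0,0,-0.001,0,0,0],[0,0,-0.002,0,0,0],[0,0,-0.003,0,0,0],[0,0,-0.004,0,0,0],[0,0,-0.005,0,0,0],[0,0,-0.005,0,0,0]]])

```text
time: 10.2
position: [0.6697, -0.12, 0.306]
tcp_rot: [-0.022, -3.141, -0.002]
ft_force: [0.1, -0.3, -3.0]
width: 0.537
gripper_force: 50.0
```

jog_arm(steps=[[[0,0,-0.001,0,0,0],[0,0,-0.002,0,0,0],[0,0,-0.003,0,0,0],[0,0,-0.003,0,0,0],[0,0,-0.003,0,0,0]]])

```text
time: 10.7
position: [0.6704, -0.1199, 0.3057]
tcp_rot: [0.023, 3.138, 0.001]
ft_force: [-1.1, -0.3, 5.0]
width: 0.537
gripper_force: 50.0
```

```bash
python3 - <<'E'
from h import *
st()
E
```

```text
10.7 [ 0.6704 -0.1199  0.3057] q [ 0.4   0.71 -0.5   1.31  0.34  1.21  1.44] F [-1.1 -0.3  5. ] w 49.9 gf 50.0
```

jog_arm(steps=[[[0,0,0.001,0,0,0],[0,0,0.001,0,0,0],[0,0,0.001,0,0,0],[0,0,0.001,0,0,0],[0,0,0.001,0,0,0],[0,0,0.001,0,0,0]]], fingers=101, force=30)

```text
time: 11.3
position: [0.6697, -0.12, 0.304]
tcp_rot: [-0.022, -3.141, -0.002]
ft_force: [-0.3, -0.0, -0.1]
width: 0.606
gripper_force: 6.0
```

```bash
python3 - <<'E'
from h import *
st()
s=snap('scene');D=cloud(s)
st0=manip.get_state();Rc=R.from_rotvec(st0['tcp_rot'])
Q=Rc.inv().apply(D.reshape(-1,3)-st0['position']);
k=(abs(Q[:,0])<.06)&(abs(Q[:,1])<.045)&(Q[:,2]>.09)&(Q[:,2]<.27);Q=Q[k]
for lo in np.arange(.09,.27,.01):
    q=Q[(Q[:,2]>=lo)&(Q[:,2]<lo+.01)]
    if len(q)>3:print(' %.2f'%lo,len(q),'x',np.percentile(q[:,0],[3,50,97]).round(4),'y',np.percentile(q[:,1],[3,25,50,75,97]).round(4))
cv2.imwrite('pics/s7.png',cv2.resize(s['frame'][220:360,280:420],None,fx=4,fy=4)[:,:,::-1])
E
```

```text
11.3 [ 0.6697 -0.12    0.304 ] q [ 0.4   0.71 -0.5   1.31  0.34  1.21  1.44] F [-0.3 -0.  -0.1] w 56.4 gf 6.0
 0.09 34 x [-0.0101 -0.0067  0.006 ] y [-0.0251 -0.0217  0.0139  0.0152  0.0189]
 0.10 46 x [-0.0102 -0.0031  0.0068] y [-0.0262 -0.0245 -0.0208  0.0164  0.0195]
 0.11 48 x [-0.0099 -0.0025  0.0068] y [-0.0258 -0.0246 -0.0232  0.0174  0.0215]
 0.12 45 x [-0.0101 -0.0041  0.0069] y [-0.0263 -0.0247 -0.0216  0.0183  0.0212]
 0.13 45 x [-0.0102 -0.0028  0.0068] y [-0.0266 -0.0256 -0.0239  0.02    0.0235]
 0.14 47 x [-0.0105 -0.0044  0.0068] y [-0.027  -0.025  -0.0197  0.0211  0.0247]
 0.15 104 x [-0.0414 -0.0084  0.0401] y [-0.0271 -0.0102  0.0009  0.01    0.0234]
 0.16 266 x [-0.0438 -0.0083  0.0405] y [-0.0261 -0.0067 -0.0007  0.0085  0.0243]
 0.17 116 x [-0.0446 -0.009   0.0409] y [-0.0273 -0.0084 -0.0066 -0.0055  0.026 ]
 0.18 177 x [-0.0444 -0.0069  0.038 ] y [-0.0438 -0.0345 -0.0248 -0.0066  0.0409]
 0.19 74 x [-0.0445 -0.0117  0.0417] y [-0.0414 -0.0158 -0.0072 -0.0048  0.0116]
 0.20 51 x [-0.045  -0.012   0.0413] y [-0.0286 -0.0073 -0.0051 -0.      0.009 ]
 0.21 46 x [-0.0456  0.0305  0.042 ] y [-0.0082 -0.007  -0.0056  0.0028  0.0108]
 0.22 45 x [-0.0449 -0.0314  0.0432] y [-0.0082 -0.0069 -0.006   0.0006  0.0127]
 0.23 38 x [-0.0453 -0.0347  0.0437] y [-0.0081 -0.0073 -0.0062 -0.0001  0.0103]
 0.24 43 x [-0.0451 -0.0331  0.042 ] y [-0.0088 -0.0075 -0.006  -0.0019  0.0102]
 0.25 4 x [-0.0418  0.0016  0.0431] y [-0.0072 -0.0069 -0.0063 -0.0058 -0.0058]
```

View pics/s7.png

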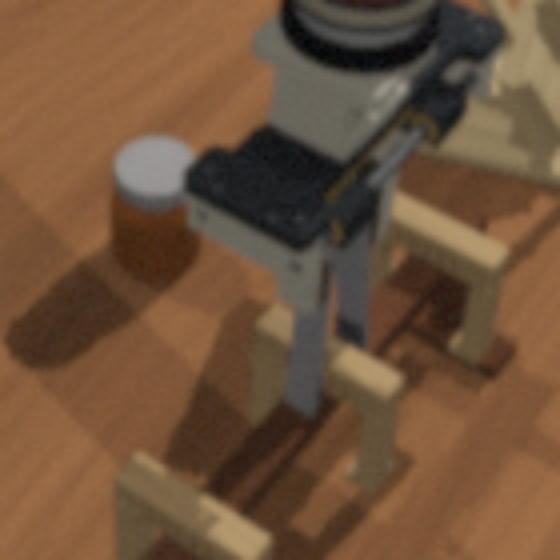

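The new pull hangs across the rail (crosspiece px ~(325,355)), with both jaws free of it. Raise and go back.

jog_arm(steps=[[[0,0,0.025,0,0,0],[0,0,0.06,0,0,0],[0,0,0.1,0,0,0],[-0.02,0.01,0.12,0,0,2],[-0.06,0.03,0.12,0,0,4],[-0.1,0.05,0.11,0,0,6],[-0.14,0.07,0.1,0,0,8],[-0.175,0.1,0.085,0,0,8.5],[-0.19,0.13,0.07,0,0,8.5],[-0.19,0.145,0.065,0,0,8.5],[-0.19,0.145,0.065,0,0,8.5]]])

```text
time: 12.45
position: [0.4787, 0.0275, 0.3693]
tcp_rot: [0.219, -3.133, -0.002]
ft_force: [0.1, 0.4, -1.1]
width: 0.603
gripper_force: 6.0
```

```bash
python3 - <<'E'
from h import *
st();a=RZ.apply(A);T=np.array([.5423,.2383,.1845])
RP=R.from_rotvec([-.369,2.507,.112]);print(np.degrees((RP*RG.inv()).as_rotvec()))
go(T-.11*a,RG)
C=cloud(snap('top'));P=C[120:200,300:420].reshape(-1,3);P=P[(P[:,2]>.134)&(P[:,2]<.155)]
for lo,hi in((-.3,-.2),(-.18,-.06),(-.04,.05)):
    q=P[(P[:,1]>lo)&(P[:,1]<hi)&(P[:,0]<.75)];r=cv2.minAreaRect((q[:,:2]*1000).astype(np.float32));print(len(q),np.round(r[0],1),np.round(r[1],1),round(r[2],1),np.median(q[:,2]).round(4))
E
```

```text
12.45 [0.4787 0.0275 0.3693] q [ 0.36  0.34 -0.64  1.78  0.22  1.1   1.37] F [ 0.1  0.4 -1.1] w 56.1 gf 6.0
[-0.16885892 -0.07878574 -0.31191102]
shift mm [  3.2 192.3 -94.7] turn [  7.5  -34.24   8.69]
302 [ 665.5 -246.2] [22.1 89.7] 88.0 0.1442
286 [ 667.1 -115.3] [21.5 90.1] 88.8 0.1447
151 [685.1   4. ] [18.6 62. ] 89.6 0.1451
```

jog_arm(steps=[[[-0.01,0.02,0,1,-4,1],[-0.02,0.05,0,2,-10,2.5],[-0.025,0.085,-0.01,3.5,-16,4],[-0.025,0.12,-0.02,4.6,-21,5.3],[-0.02,0.15,-0.035,5.7,-26,6.6],[-0.02,0.18,-0.05,7,-32,8],[-0.019,0.1857,-0.062,7.5,-34.24,8.69],[-0.019,0.1857,-0.062,7.5,-34.24,8.69],[0.0032,0.1923,-0.0947,7.5,-34.24,8.69],[0.0032,0.1923,-0.0947,7.5,-34.24,8.69],[0.0032,0.1923,-0.0947,7.5,-34.24,8.69]]])

```text
time: 13.6
position: [0.4844, 0.2169, 0.2733]
tcp_rot: [-0.369, 2.509, 0.115]
ft_force: [-0.2, -0.2, -0.8]
width: 0.607
gripper_force: 5.9
```

```bash
python3 - <<'E'
from h import *
st();a=RZ.apply(A);T=np.array([.5423,.2383,.1845])
go(T-.11*a,RG);go(T-.012*a,RG);go(T,RG)
s=snap('scene');D=cloud(s);Q=RZ.inv().apply(D[190:290,350:470].reshape(-1,3)-O)
# tongs in tool frame
st0=manip.get_state();W=R.from_rotvec(st0['tcp_rot']).inv().apply(D[150:290,330:470].reshape(-1,3)-st0['position'])
W=W[(abs(W[:,0])<.014)&(abs(W[:,1])<.04)&(W[:,2]>.1)&(W[:,2]<.2)]
for lo in np.arange(.1,.2,.015):
    q=W[(W[:,2]>=lo)&(W[:,2]<lo+.015)]
    if len(q)>3:print(' %.3f'%lo,len(q),'x',np.percentile(q[:,0],[3,50,97]).round(4),'y',np.percentile(q[:,1],[3,25,50,75,97]).round(4))
# slanted structure: cheeks/ board. coordinates relative to ledge
d=Q-np.array([.05,0,.035]);al=-(d@A);nn=d@np.array([.8192,0,.5736])
k=(al>.0)&(al<.055)&(abs(d[:,1])<.06)&(abs(nn)<.03)
for lo in np.arange(-.06,.06,.01):
    q=k&(d[:,1]>=lo)&(d[:,1]<lo+.01);print(round(lo,2),q.sum(),np.percentile(nn[q],[5,50,95]).round(4) if q.sum()>3 else '')
E
```

```text
13.6 [0.4844 0.2169 0.2733] q [-0.52  0.35  0.01  2.2   1.56  0.13 -0.18] F [-0.2 -0.2 -0.8] w 56.5 gf 5.9
shift mm [-2.4  2.9  1.4] turn [ 0.05 -0.07  0.28]
shift mm [ 51.3  19.4 -78.9] turn [ 0.05 -0.07  0.28]
shift mm [ 57.9  21.4 -88.8] turn [ 0.05 -0.07  0.28]
 0.100 66 x [-0.0088 -0.0007  0.0094] y [-0.0274 -0.0249 -0.0205  0.0154  0.0197]
 0.115 65 x [-0.0089 -0.0006  0.0095] y [-0.0283 -0.0242  0.014   0.0183  0.0226]
 0.130 65 x [-0.0091  0.0009  0.0105] y [-0.0288 -0.0258 -0.0214  0.0203  0.0235]
 0.145 67 x [-0.0097  0.0002  0.0095] y [-0.0282 -0.0259  0.0146  0.022   0.0261]
 0.160 67 x [-0.0086 -0.0009  0.0104] y [-0.029  -0.0261 -0.0206  0.0227  0.0268]
 0.175 36 x [-0.0087 -0.0014  0.0103] y [-0.0284 -0.0255 -0.0213  0.0231  0.0288]
-0.06 111 [-0.0149 -0.0023  0.0091]
-0.05 59 [-0.0245 -0.0006  0.0096]
-0.04 7 [-0.0235 -0.0084  0.0119]
-0.03 10 [-0.0104 -0.0087  0.0101]
-0.02 23 [-0.0102 -0.0084  0.0125]
-0.01 24 [-0.0104 -0.0093  0.0073]
0.0 32 [-0.0114 -0.0092 -0.0024]
0.01 25 [-0.011  -0.0093  0.0028]
0.02 28 [-0.0111 -0.0093  0.0011]
0.03 29 [-0.0114 -0.0092  0.0092]
0.04 93 [-0.0108 -0.0015  0.0099]
0.05 35 [-0.0094  0.0015  0.0096]
```

jog_arm(steps=[[[0.0085,0.0085,-0.0185,0,0,0.25],[0.0195,0.012,-0.035,0,0,0.25],[0.0305,0.0145,-0.051,0,0,0.25],[0.0415,0.018,-0.067,0,0,0.25],[0.052,0.0196,-0.0784,0,0,0.25],[0.052,0.0196,-0.0784,0,0,0.25],[0.052,0.0196,-0.0784,0,0,0.25]]])

```text
time: 14.35
position: [0.5355, 0.236, 0.197]
tcp_rot: [-0.37, 2.507, 0.121]
ft_force: [-0.8, -0.4, -1.4]
width: 0.608
gripper_force: 5.9
```

```bash
python3 - <<'E'
from h import *
st();a=RZ.apply(A);T=np.array([.5423,.2383,.1845]);go(T,RG)
E
```

```text
14.35 [0.5355 0.236  0.197 ] q [-0.31  0.57 -0.27  2.13  2.1   0.3  -0.67] F [-0.8 -0.4 -1.4] w 56.5 gf 5.9
shift mm [  6.8   2.3 -12.5] turn [-0.17  0.    0.15]
```

jog_arm(steps=[[[0.002,0.0006,-0.003,0,0,0],[0.0035,0.0012,-0.006,0,0,0],[0.0055,0.0018,-0.009,0,0,0],[0.0068,0.0023,-0.0115,0,0,0],[0.0075,0.0025,-0.013,0,0,0],[0.0075,0.0025,-0.013,0,0,0],[0.0075,0.0025,-0.013,0,0,0]]])

```text
time: 15.05
position: [0.5423, 0.2403, 0.1834]
tcp_rot: [-0.375, 2.507, 0.123]
ft_force: [-0.6, 1.2, 1.3]
width: 0.608
gripper_force: 3.6
```

```bash
python3 - <<'E'
from h import *
st();a=RZ.apply(A);T=np.array([.5423,.2383,.1845]);go(T,RG)
E
```

```text
15.05 [0.5423 0.2403 0.1834] q [-0.3   0.6  -0.29  2.12  2.14  0.32 -0.7 ] F [-0.6  1.2  1.3] w 56.5 gf 3.6
shift mm [-0.  -2.   1.1] turn [-0.2  -0.04 -0.06]
```

jog_arm(steps=[[[0.0008,-0.001,-0.0012,0,0,0],[0.0008,-0.001,-0.0012,0,0,0],[0.0008,-0.001,-0.0012,0,0,0]]])

```text
time: 15.35
position: [0.5432, 0.239, 0.1822]
tcp_rot: [-0.374, 2.507, 0.123]
ft_force: [-1.8, 1.8, 3.6]
width: 0.603
gripper_force: 2.5
```

jog_arm(steps=[[[0,0,0,0,0,0],[0,0,0,0,0,0],[0,0,0,0,0,0],[0,0,0,0,0,0],[0,0,0,0,0,0],[0,0,0,0,0,0]]], fingers=0)

```text
time: 15.95
position: [0.5434, 0.2381, 0.1818]
tcp_rot: [-0.372, 2.508, 0.121]
ft_force: [-0.2, 0.9, -0.2]
width: 0.995
gripper_force: 0.0
```

```bash
python3 - <<'E'
from h import *
st();print(R.from_rotvec(manip.get_state()['tcp_rot']).as_matrix().round(3)[:,2])
C=cloud(snap('scene'))
S=manip.get_state();W=R.from_rotvec(S['tcp_rot']).inv().apply(C[150:290,330:470].reshape(-1,3)-S['position'])
W=W[(abs(W[:,0])<.014)&(abs(W[:,1])<.04)&(W[:,2]>.02)&(W[:,2]<.2)]
for lo in np.arange(.02,.2,.015):
    q=W[(W[:,2]>=lo)&(W[:,2]<lo+.015)]
    if len(q)>3:print(' %.3f'%lo,len(q),'x',np.percentile(q[:,0],[3,50,97]).round(4),'y',np.percentile(q[:,1],[3,25,50,75,97]).round(4))
E
```

```text
15.95 [0.5434 0.2381 0.1818] q [-0.29  0.61 -0.3   2.12  2.15  0.33 -0.7 ] F [-0.2  0.9 -0.2] w 92.5 gf 0.0
[ 0.548  0.169 -0.819]
 0.020 21 x [-0.0096 -0.0076 -0.0002] y [-0.0197 -0.0165 -0.0115 -0.002   0.0175]
 0.035 34 x [-0.01   -0.0033  0.003 ] y [-0.0245 -0.0211 -0.0163  0.0095  0.0215]
 0.050 67 x [-0.0101 -0.0042  0.0105] y [-0.0352 -0.027   0.0073  0.0113  0.0229]
 0.065 62 x [-0.01   -0.0065  0.0064] y [-0.0336 -0.0294  0.0096  0.0159  0.0261]
 0.080 48 x [-0.0096 -0.0038  0.0075] y [-0.0289 -0.0242  0.0156  0.0183  0.0229]
 0.095 51 x [-0.0109 -0.0035  0.0077] y [-0.0287 -0.0251 -0.0209  0.0218  0.0286]
 0.110 74 x [-0.0101  0.0011  0.012 ] y [-0.0381 -0.0259 -0.0226  0.0248  0.0285]
 0.125 65 x [-0.0112  0.0015  0.0104] y [-0.036  -0.0259  0.0168  0.0283  0.0324]
 0.140 58 x [-0.0102 -0.0032  0.0101] y [-0.0314 -0.0238  0.0273  0.0313  0.0346]
 0.155 49 x [-0.0099 -0.002   0.0106] y [-0.0277 -0.0237  0.0235  0.0337  0.038 ]
 0.170 108 x [-0.0137 -0.0052  0.0093] y [-0.0333 -0.0092  0.0148  0.0302  0.0387]
 0.185 9 x [-0.0138 -0.0124  0.0066] y [-0.036  -0.0195 -0.015   0.0164  0.0352]
```

jog_arm(steps=[[[-0.0165,-0.005,0.0246,0,0,0],[-0.033,-0.01,0.049,0,0,0],[-0.0494,-0.0151,0.0737,0,0,0],[-0.0658,-0.0201,0.0983,0,0,0],[-0.0658,-0.0201,0.0983,0,0,0],[-0.0658,-0.0201,0.0983,0,0,0]]])

```text
time: 16.6
position: [0.477, 0.2187, 0.2819]
tcp_rot: [-0.372, 2.505, 0.123]
ft_force: [-0.2, 0.4, -0.3]
width: 1.001
gripper_force: 0.0
```

```bash
python3 - <<'E'
from h import *
st();s=snap('scene');C=cloud(s)
Q=RZ.inv().apply(C[180:290,350:470].reshape(-1,3)-O)-np.array([-.016,0,.129])
al=Q@A;nn=Q@np.array([.8192,0,.5736]);k=(abs(Q[:,1])<.045)&(abs(nn)<.02)
for lo in np.arange(-.045,.12,.015):
    q=k&(al>=lo)&(al<lo+.015)&(nn>-.004)
    if q.sum()>3:print(' %.3f'%lo,q.sum(),'y',np.percentile(Q[q,1],[3,25,50,75,97]).round(4),'n',np.percentile(nn[q],[3,50,97]).round(4))
print(al[k].min())
old=cv2.imread('pics/scene0.png')[:,:,::-1]
cv2.imwrite('pics/s8.png',np.hstack([cv2.resize(x[180:280,370:450],None,fx=5,fy=5,interpolation=2) for x in(old,s['frame'])])[:,:,::-1])
E
```

```text
16.6 [0.477  0.2187 0.2819] q [-0.63  0.33  0.14  2.2   1.42  0.08 -0.04] F [-0.2  0.4 -0.3] w 93.1 gf 0.0
 -0.045 35 y [-0.0229 -0.0197 -0.0148 -0.0084 -0.0011] n [-0.0038  0.0055  0.0107]
 -0.030 35 y [-0.0277 -0.0244 -0.0203  0.0056  0.0166] n [-0.0028  0.0028  0.0095]
 -0.015 63 y [-0.0378 -0.0344 -0.0283  0.0064  0.0177] n [-0.0034  0.0054  0.0108]
 0.000 57 y [-0.0388 -0.0351 -0.024   0.0109  0.0199] n [-0.0029  0.007   0.0101]
 0.015 41 y [-0.033  -0.0286 -0.024   0.0144  0.0181] n [-0.0033  0.0049  0.01  ]
 0.030 41 y [-0.0312 -0.0288  0.0135  0.018   0.0223] n [-0.0034  0.0057  0.0104]
 0.045 45 y [-0.0319 -0.0286 -0.0211  0.0206  0.0236] n [-0.0035  0.004   0.0102]
 0.060 47 y [-0.0436 -0.029  -0.0258  0.0251  0.031 ] n [-0.0026  0.0059  0.0103]
 0.075 39 y [-0.0437 -0.0288  0.0234  0.0286  0.0328] n [-0.0034  0.0058  0.0108]
 0.090 40 y [-0.0313 -0.0289  0.0282  0.0314  0.0366] n [-0.0029  0.0055  0.0112]
 0.105 97 y [-0.036  -0.0217  0.0066  0.0273  0.0412] n [-0.0033  0.0084  0.0147]
-0.03964984831688752
```

View pics/s8.png

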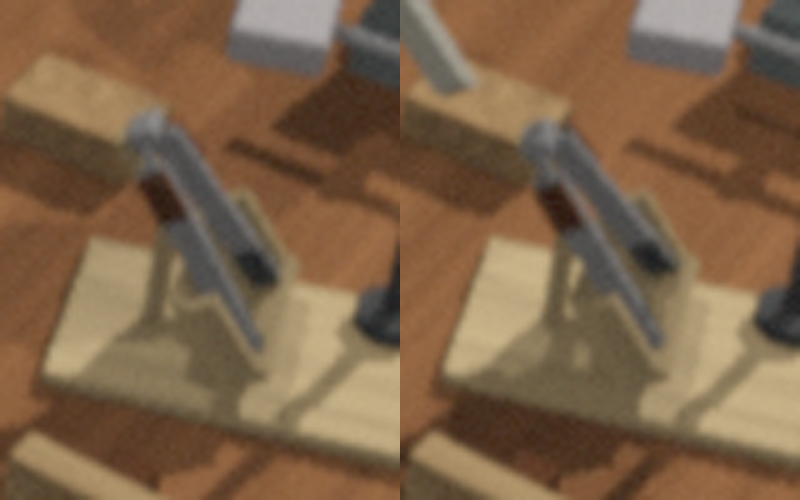

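The tongs came back leaning ~7° sideways in the board's plane (bow shifted toward -y). I'll regrasp them at that angle and set them straight.

```bash
cat >> h.py <<'E'
NN=RZ.apply([.8192,0,.5736])
def tilt(d): return R.from_rotvec(NN*np.radians(d))
def tongs(off=0):
    s=snap('scene');C=cloud(s)
    Q=RZ.inv().apply(C[150:290,330:470].reshape(-1,3)-O)-np.array([-.016,0,.129])
    al=Q@A;nn=Q@np.array([.8192,0,.5736]);ys=[]
    for lo in np.arange(-.04,.12,.01)+off:
        q=(abs(Q[:,1])<.041)&(abs(nn)<.02)&(al>=lo)&(al<lo+.01)&(nn>-.004)
        if q.sum()>5:
            p=np.percentile(Q[q,1],[5,95]);print('%.3f'%(lo+.005),p.round(4),'mid',p.mean().round(4))
E
python3 - <<'E'
from h import *
R7=tilt(7)*RG;z=R7.as_matrix()[:,2];G=O+RZ.apply([-.016,-.0095,.129])
go(G-.185*z,R7);go(G-.065*z,R7);print(z)
E
```

```text
shift mm [  9.1 -27.8  -1.6] turn [5.29 1.71 4.03]
shift mm [ 70.2   6.2 -99.2] turn [5.29 1.71 4.03]
[ 0.50878551  0.2829958  -0.81305024]
```

jog_arm(steps=[[[0.009,-0.028,-0.0016,5.3,1.7,4],[0.009,-0.028,-0.0016,5.3,1.7,4],[0.009,-0.028,-0.0016,5.3,1.7,4],[0.024,-0.0195,-0.026,5.3,1.7,4],[0.0395,-0.011,-0.05,5.3,1.7,4],[0.055,-0.002,-0.074,5.3,1.7,4],[0.0655,0.0035,-0.0915,5.3,1.7,4],[0.0702,0.0062,-0.0975,5.3,1.7,4],[0.0702,0.0062,-0.0975,5.3,1.7,4],[0.0702,0.0062,-0.0975,5.3,1.7,4]]])

```text
time: 17.65
position: [0.5475, 0.2246, 0.1832]
tcp_rot: [-0.424, 2.508, 0.272]
ft_force: [-0.4, 0.0, 0.8]
width: 0.999
gripper_force: 0.0
```

```bash
python3 - <<'E'
from h import *
R7=tilt(7)*RG;z=R7.as_matrix()[:,2];G=O+RZ.apply([-.016,-.0095,.129])
st();go(G-.065*z,R7)
C=cloud(snap('scene'))
S=manip.get_state();W=R.from_rotvec(S['tcp_rot']).inv().apply(C[150:290,330:470].reshape(-1,3)-S['position'])
W=W[(abs(W[:,0])<.014)&(W[:,0]<.004)&(abs(W[:,1])<.04)]
for lo in np.arange(.02,.19,.015):
    q=W[(W[:,2]>=lo)&(W[:,2]<lo+.015)]
    if len(q)>3:p=np.percentile(q[:,1],[4,96]);print(' %.3f'%lo,len(q),p.round(4),p.mean().round(4))
E
```

```text
17.65 [0.5475 0.2246 0.1832] q [ 0.06  0.68 -0.7   2.12  2.09  0.39 -0.48] F [-0.4  0.   0.8] w 92.9 gf 0.0
shift mm [-0.1  0.3 -1.3] turn [ 0.   -0.05  0.02]
 0.020 14 [-0.0075  0.0159] 0.0042
 0.035 28 [-0.0205  0.0207] 0.0001
 0.050 58 [-0.027   0.0272] 0.0001
 0.065 51 [-0.0279  0.0278] -0.0001
 0.080 41 [-0.0233  0.0283] 0.0025
 0.095 42 [-0.0271  0.0261] -0.0005
 0.110 38 [-0.0282  0.0288] 0.0003
 0.125 39 [-0.0295  0.0275] -0.001
 0.140 35 [-0.0322  0.0308] -0.0007
 0.155 33 [-0.0333  0.0335] 0.0001
 0.170 73 [-0.036   0.0315] -0.0022
 0.185 42 [-0.0193  0.0353] 0.008
```

jog_arm(steps=[[[0,0,0,0,0,0],[0,0,0,0,0,0],[0,0,0,0,0,0],[0,0,0,0,0,0],[0,0,0,0,0,0],[0,0,0,0,0,0]]], fingers=101)

```text
time: 18.3
position: [0.5479, 0.2242, 0.1827]
tcp_rot: [-0.423, 2.508, 0.27]
ft_force: [-0.5, 0.3, -0.7]
width: 0.61
gripper_force: 6.0
```

```bash
python3 - <<'E'
from h import *
st();T=O+RZ.apply([-.054,-.001,.1845]);a=RZ.apply(A)
go(T-.02*a+.001*NN,RG);go(T,RG)
S=manip.get_state();z=R.from_rotvec(S['tcp_rot']).as_matrix()[:,2];print((-.02*z).round(4))
E
```

```text
18.3 [0.5479 0.2242 0.1827] q [ 0.06  0.68 -0.7   2.12  2.09  0.39 -0.48] F [-0.5  0.3 -0.7] w 56.7 gf 6.0
shift mm [-16.4  12.9  18.7] turn [-5.41 -1.72 -3.93]
shift mm [-6.2 16.   1.8] turn [-5.41 -1.72 -3.93]
[-0.0102 -0.0056  0.0163]
```

jog_arm(steps=[[[-0.005,-0.003,0.008,0,0,0],[-0.0102,-0.0056,0.0163,0,0,0],[-0.0133,0.0037,0.0175,-2.7,-0.86,-2],[-0.0164,0.0129,0.0187,-5.4,-1.72,-3.93],[-0.0164,0.0129,0.0187,-5.4,-1.72,-3.93],[-0.0164,0.0129,0.0187,-5.4,-1.72,-3.93]]])

```text
time: 18.9
position: [0.5307, 0.2373, 0.2017]
tcp_rot: [-0.377, 2.507, 0.12]
ft_force: [0.8, 0.2, -1.2]
width: 0.607
gripper_force: 5.9
```

```bash
python3 - <<'E'
from h import *
st();T=O+RZ.apply([-.054,-.001,.1845]);a=RZ.apply(A)
go(T-.02*a+.001*NN,RG);go(T-.004*a+.001*NN,RG);go(T,RG);tongs(-.02)
E
```

```text
18.9 [0.5307 0.2373 0.2017] q [-0.1   0.61 -0.6   2.13  1.89  0.47 -0.42] F [ 0.8  0.2 -1.2] w 56.4 gf 5.9
shift mm [ 0.8 -0.1 -0.3] turn [-0.04 -0.03 -0.11]
shift mm [  9.6   2.5 -13.4] turn [-0.04 -0.03 -0.11]
shift mm [ 11.    3.  -17.2] turn [-0.04 -0.03 -0.11]
-0.055 [-0.0364  0.0336] mid -0.0014
-0.045 [-0.0359  0.0327] mid -0.0016
-0.035 [-0.0377  0.0332] mid -0.0023
-0.025 [-0.0353  0.0365] mid 0.0006
-0.015 [-0.0365  0.0339] mid -0.0013
-0.005 [-0.0332  0.0282] mid -0.0025
0.005 [-0.0271  0.0173] mid -0.0049
0.015 [-0.0272  0.0188] mid -0.0042
0.025 [-0.0281  0.0193] mid -0.0044
0.035 [-0.0282  0.0208] mid -0.0037
0.045 [-0.0294  0.0228] mid -0.0033
0.055 [-0.0275  0.0246] mid -0.0015
0.065 [-0.0294  0.0236] mid -0.0029
0.075 [-0.0292  0.0247] mid -0.0023
0.085 [-0.0308  0.026 ] mid -0.0024
```

jog_arm(steps=[[[0.003,0.001,-0.004,0,0,0],[0.006,0.0018,-0.0085,0,0,0],[0.0096,0.0025,-0.0134,0,0,0],[0.0096,0.0025,-0.0134,0,0,0],[0.0105,0.003,-0.0155,0,0,0],[0.011,0.003,-0.0172,0,0,0],[0.011,0.003,-0.0172,0,0,0]]])

```text
time: 19.65
position: [0.5422, 0.2404, 0.184]
tcp_rot: [-0.375, 2.508, 0.12]
ft_force: [0.2, -0.3, -0.4]
width: 0.61
gripper_force: 5.9
```

jog_arm(steps=[[[0.0003,0,-0.0005,0,0,0],[0.0005,0.0001,-0.0008,0,0,0],[0.0005,0.0001,-0.0008,0,0,0]]])

```text
time: 19.95
position: [0.5428, 0.2405, 0.1835]
tcp_rot: [-0.375, 2.507, 0.119]
ft_force: [-0.4, 0.2, -1.0]
width: 0.606
gripper_force: 5.9
```

```bash
python3 - <<'E'
from h import *
st();T=O+RZ.apply([-.054,-.001,.1845]);go(T,RG)
E
```

```text
19.95 [0.5428 0.2405 0.1835] q [-0.09  0.66 -0.6   2.11  1.95  0.49 -0.45] F [-0.4  0.2 -1. ] w 56.4 gf 5.9
shift mm [-1.1 -0.3  1. ] turn [-0.04 -0.02 -0.04]
```

Not yet in contact; continue slowly.

jog_arm(steps=[[[0.0004,0.0001,-0.0006,0,0,0],[0.0008,0.0002,-0.0012,0,0,0],[0.0008,0.0002,-0.0012,0,0,0],[0.0008,0.0002,-0.0012,0,0,0]]])

```text
time: 20.35
position: [0.5436, 0.2407, 0.1822]
tcp_rot: [-0.375, 2.507, 0.119]
ft_force: [-0.8, -0.5, -1.4]
width: 0.61
gripper_force: 5.9
```

jog_arm(steps=[[[0,0,0,0,0,0],[0,0,0,0,0,0]]])

```text
time: 20.55
position: [0.5436, 0.2407, 0.1822]
tcp_rot: [-0.375, 2.507, 0.119]
ft_force: [-0.0, 0.4, -0.9]
width: 0.607
gripper_force: 5.9
```

jog_arm(steps=[[[0.0005,0.0002,-0.0008,0,0,0],[0.001,0.0003,-0.0016,0,0,0],[0.001,0.0003,-0.0016,0,0,0]]])

```text
time: 20.85
position: [0.5442, 0.2417, 0.181]
tcp_rot: [-0.377, 2.507, 0.121]
ft_force: [-2.2, -1.3, 2.6]
width: 0.601
gripper_force: 4.4
```

jog_arm(steps=[[[0.0003,0.0001,-0.0005,0,0,0],[0.0005,0.0002,-0.0008,0,0,0],[0.0005,0.0002,-0.0008,0,0,0]]])

```text
time: 21.15
position: [0.5448, 0.242, 0.1801]
tcp_rot: [-0.377, 2.507, 0.121]
ft_force: [-3.0, 0.3, 4.2]
width: 0.604
gripper_force: 2.9
```

jog_arm(steps=[[[-0.0006,-0.0002,0.0009,0,0,0],[-0.0006,-0.0002,0.0009,0,0,0],[-0.0006,-0.0002,0.0009,0,0,0]]])

```text
time: 21.45
position: [0.5451, 0.2398, 0.1803]
tcp_rot: [-0.373, 2.508, 0.117]
ft_force: [-0.0, -0.6, -0.8]
width: 0.605
gripper_force: 5.9
```

jog_arm(steps=[[[0,0,0,0,0,0],[0,0,0,0,0,0],[0,0,0,0,0,0],[0,0,0,0,0,0]]], fingers=92)

```text
time: 21.85
position: [0.5445, 0.2409, 0.1807]
tcp_rot: [-0.375, 2.507, 0.119]
ft_force: [-0.6, 0.2, -0.9]
width: 0.641
gripper_force: 4.9
```

```bash
cat >> h.py <<'E'
def intool():
    C=cloud(snap('scene'));S=manip.get_state();W=R.from_rotvec(S['tcp_rot']).inv().apply(C[150:290,330:470].reshape(-1,3)-S['position'])
    W=W[(abs(W[:,0])<.014)&(W[:,0]<.004)&(abs(W[:,1])<.04)]
    for lo in np.arange(.02,.18,.015):
        q=W[(W[:,2]>=lo)&(W[:,2]<lo+.015)]
        if len(q)>3:p=np.percentile(q[:,1],[4,96]);print(' %.3f'%lo,len(q),p.round(4),p.mean().round(4))
E
python3 - <<'E'
from h import *
st();intool()
E
```

```text
21.85 [0.5445 0.2409 0.1807] q [-0.09  0.66 -0.6   2.11  1.95  0.5  -0.45] F [-0.6  0.2 -0.9] w 59.7 gf 4.9
 0.020 45 [-0.0324  0.0386] 0.0031
 0.035 59 [-0.0345  0.0362] 0.0009
 0.050 51 [-0.0378  0.0381] 0.0002
 0.065 52 [-0.0366  0.0357] -0.0005
 0.080 38 [-0.0347  0.0277] -0.0035
 0.095 47 [-0.0301  0.0205] -0.0048
 0.110 42 [-0.0324  0.023 ] -0.0047
 0.125 36 [-0.0337  0.0238] -0.005
 0.140 32 [-0.0348  0.0281] -0.0034
 0.155 32 [-0.0354  0.0286] -0.0034
 0.170 91 [-0.036   0.0342] -0.0009
```

jog_arm(steps=[[[0.0003,0.0001,-0.0005,0,0,0],[0.0004,0.0001,-0.0007,0,0,0],[0.0004,0.0001,-0.0007,0,0,0]]])

```text
time: 22.2
position: [0.5447, 0.2412, 0.1802]
tcp_rot: [-0.376, 2.507, 0.12]
ft_force: [-0.6, -1.2, 0.8]
width: 0.645
gripper_force: 4.8
```

jog_arm(steps=[[[0,0,0,0,0,0],[0,0,0,0,0,0],[0,0,0,0,0,0],[0,0,0,0,0,0]]], fingers=84)

```text
time: 22.6
position: [0.545, 0.241, 0.1801]
tcp_rot: [-0.375, 2.507, 0.119]
ft_force: [-0.2, -0.1, 0.2]
width: 0.672
gripper_force: 0.0
```

```bash
python3 - <<'E'
from h import *
st();intool()
E
```

```text
22.6 [0.545  0.241  0.1801] q [-0.09  0.67 -0.6   2.11  1.96  0.5  -0.46] F [-0.2 -0.1  0.2] w 62.5 gf 0.0
 0.020 45 [-0.0341  0.0397] 0.0028
 0.035 52 [-0.0348  0.0339] -0.0005
 0.050 60 [-0.0326  0.0347] 0.0011
 0.065 49 [-0.0377  0.0353] -0.0012
 0.080 38 [-0.0294  0.0324] 0.0015
 0.095 46 [-0.0307  0.0217] -0.0045
 0.110 44 [-0.033   0.0248] -0.0041
 0.125 39 [-0.0321  0.0254] -0.0033
 0.140 34 [-0.0345  0.0301] -0.0022
 0.155 33 [-0.0359  0.0319] -0.002
 0.170 89 [-0.0368  0.0344] -0.0012
```

jog_arm(steps=[[[0,0,0,0,0,0],[0,0,0,0,0,0],[0,0,0,0,0,0],[0,0,0,0,0,0],[0,0,0,0,0,0]]], fingers=0)

```text
time: 23.15
position: [0.5449, 0.2411, 0.18]
tcp_rot: [-0.375, 2.507, 0.119]
ft_force: [0.7, -0.5, 0.7]
width: 0.993
gripper_force: 0.0
```

```bash
python3 - <<'E'
from h import *
st();intool()
E
```

```text
23.15 [0.5449 0.2411 0.18  ] q [-0.09  0.67 -0.6   2.11  1.96  0.5  -0.46] F [ 0.7 -0.5  0.7] w 92.3 gf 0.0
 0.020 14 [-0.0164  0.0052] -0.0056
 0.035 37 [-0.0276  0.0208] -0.0034
 0.050 56 [-0.0315  0.0231] -0.0042
 0.065 51 [-0.0339  0.023 ] -0.0055
 0.080 38 [-0.0292  0.021 ] -0.0041
 0.095 45 [-0.0305  0.0223] -0.0041
 0.110 41 [-0.0321  0.0251] -0.0035
 0.125 39 [-0.0333  0.027 ] -0.0031
 0.140 30 [-0.0341  0.0303] -0.0019
 0.155 35 [-0.0363  0.0326] -0.0019
 0.170 90 [-0.0343  0.0313] -0.0015
```

jog_arm(steps=[[[-0.0165,-0.0065,0.0246,0,0,0],[-0.033,-0.012,0.049,0,0,0],[-0.0494,-0.0171,0.0737,0,0,0],[-0.0658,-0.0221,0.0983,0,0,0],[-0.0658,-0.0221,0.0983,0,0,0],[-0.0658,-0.0221,0.0983,0,0,0]]])

```text
time: 23.8
position: [0.4792, 0.2189, 0.2788]
tcp_rot: [-0.375, 2.506, 0.119]
ft_force: [0.8, -0.5, -0.6]
width: 1.001
gripper_force: 0.0
```

```bash
python3 - <<'E'
from h import *
st();tongs()
s=load('scene');old=cv2.imread('pics/scene0.png')[:,:,::-1]
cv2.imwrite('pics/s9.png',np.hstack([cv2.resize(x[180:280,370:450],None,fx=5,fy=5,interpolation=2) for x in(old,s['frame'])])[:,:,::-1])
C=cloud(snap('top'));P=C[120:200,300:420].reshape(-1,3);P=P[(P[:,2]>.134)&(P[:,2]<.155)]
for lo,hi in((-.3,-.2),(-.18,-.06),(-.04,.05)):
    q=P[(P[:,1]>lo)&(P[:,1]<hi)&(P[:,0]<.75)];r=cv2.minAreaRect((q[:,:2]*1000).astype(np.float32));print(len(q),np.round(r[0],1),np.round(r[1],1),round(r[2],1),np.median(q[:,2]).round(4))
E
```

```text
23.8 [0.4792 0.2189 0.2788] q [-0.11  0.38 -0.55  2.19  1.53  0.35 -0.12] F [ 0.8 -0.5 -0.6] w 93.1 gf 0.0
-0.035 [-0.0168  0.0022] mid -0.0073
-0.025 [-0.0217 -0.0068] mid -0.0143
-0.015 [-0.0306  0.0181] mid -0.0063
-0.005 [-0.0321  0.0198] mid -0.0062
0.005 [-0.0345  0.0211] mid -0.0067
0.015 [-0.0343  0.0177] mid -0.0083
0.025 [-0.0304  0.0185] mid -0.0059
0.035 [-0.0301  0.0213] mid -0.0044
0.045 [-0.032   0.0225] mid -0.0048
0.055 [-0.0314  0.0224] mid -0.0045
0.065 [-0.0331  0.0227] mid -0.0052
0.075 [-0.0322  0.0276] mid -0.0023
0.085 [-0.0353  0.0295] mid -0.0029
0.095 [-0.0347  0.0286] mid -0.003
0.105 [-0.0357  0.0325] mid -0.0016
0.115 [-0.0383  0.0314] mid -0.0034
301 [ 665.3 -246.2] [22.8 91.1] 88.8 0.1442
292 [ 666.7 -115.4] [21.4 91.4] 89.1 0.1447
266 [669.7   4.1] [18.6 93.5] 89.7 0.1445
```

View pics/s9.png

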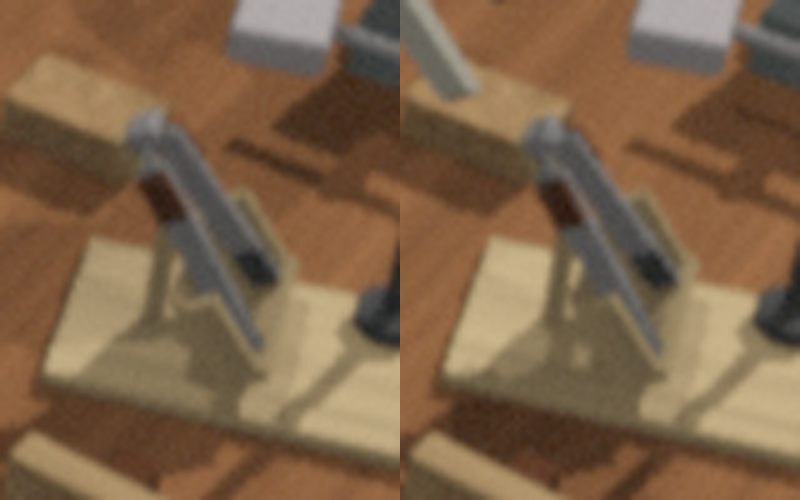

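The tongs now lie as in the first picture (within about 2° and a few mm), and all three pulls hang straight on the rail with the gripper clear.

```bash
python3 -c "
from plant import manip
print(manip.sign_off())"
```

```text
the job is handed in; nothing more can be done
None
```

The pull hangs straight across the rail between the other two, and the tongs are back in their rest within about 2° and a few mm of where they were, after one re-seat because they first settled about 7° askew; the job is handed in at about 24 s, verdict not shown.

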